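Check the trolley's brake lever stops short of the bar

TASK

Check the red brake lever of the stock trolley handle: with the backs of your fingers, gently press it in towards its handlebar until it comes up against its stop, hold it there for a good second, then let it spring all the way out and move clear. Only push it: do not pinch the lever or squeeze it against the bar, and leave the black lever, both handlebars and the loose things on the bench alone.

Things in the scene. Friction and masses are not known exactly. Their poses are not given: they have to be found in the camera images.
- red_stand: fixed stand of the red lever, base plate 130 x 150 mm, 10 mm thick; origin on the bench straight below the handlebar's axis. y along the handlebar; the lever stands out on the -x side (towards the robot), hinged at its +y end, free end towards -y, leaning outward 0.36 rad when let go.
- red_bar: fixed post and handlebar end on red_stand: 25 mm tube with black rubber hand grip (32 mm diameter), level along y at 150 mm height from y = -140 to +120 mm, held by a dark block (top 173 mm high, y = +27 to +63 mm) on a grey post. Axes and origin as red_stand.
- red_blade: red plastic blade of the red lever, 150 mm long (round end 18 mm across), 10 thick, 18 tall, middle 150 mm above the bench. Origin = press point: on the outer face (away from the bar), mid height, 49 mm short of the free end. x: level, into the blade, the way to press; -y: along it to the free end; z up. To the stop the origin moves 33 mm and the blade turns 0.30 rad about +z, leaving about 20 mm to the grip.
- red_lever (a joint): red lever's upright hinge, rad: 0 = sprung fully out, grows as it is pressed in towards the handlebar, hard stop at 0.30. Pivot: at +110 mm y, +5 mm x from the red_blade origin. Its spring needs about 1.5 N at the press point to start, 4.5 N just before the stop; let go, it springs back to 0.
- black_stand: fixed stand of the black lever, base plate 130 x 150 mm, 10 mm thick; origin on the bench straight below the handlebar's axis. y along the handlebar; the lever stands out on the -x side (towards the robot), hinged at its +y end, free end towards -y, leaning outward 0.36 rad when let go.
- black_bar: fixed post and handlebar end on black_stand: 25 mm tube with black rubber hand grip (32 mm diameter), level along y at 150 mm height from y = -140 to +120 mm, held by a dark block (top 173 mm high, y = +27 to +63 mm) on a grey post. Axes and origin as black_stand.
- black_blade: black plastic blade of the black lever, 150 mm long (round end 18 mm across), 10 thick, 18 tall, middle 150 mm above the bench. Origin = press point: on the outer face (away from the bar), mid height, 49 mm short of the free end. x: level, into the blade, the way to press; -y: along it to the free end; z up. To the stop the origin moves 33 mm and the blade turns 0.30 rad about +z, leaving about 20 mm to the grip.
- black_lever (a joint): black lever's upright hinge, rad: 0 = sprung fully out, grows as it is pressed in towards the handlebar, hard stop at 0.30. Pivot: at +110 mm y, +5 mm x from the black_blade origin. Its spring needs about 1.5 N at the press point to start, 4.5 N just before the stop; let go, it springs back to 0.
- can: blue spray can with white cap, 56 mm diameter, 130 mm tall, standing loose beyond the stands; origin at the centre of its underside, z up
- wrench: loose steel wrench, 170 mm long, lying on the bench between the stands, on the robot side; origin under its middle, x along it
- bolt: loose big hex bolt standing on its head between the stands, head 30 mm across and 12 mm tall, 67 mm tall in all; origin at the centre of its underside, z up
Not all that is in view belongs to the job. There is more than one size of the can; the job needs the smallest.

How it is judged (in metres and radians):
On the way, in this order (a step that is already met when the one before it is completed fails the run):
1. the red lever is pressed in against its stop by the fingers and held there (value of joint red_lever above 0.27 rad and contact force between the fingers and red_blade above 2 N), for 0.7 s.
2. the red lever is let all the way out again (value of joint red_lever below 0.02 rad), for 0.2 s.
At the end, for the whole second after the job is handed in: after having been held against its stop (joint above 0.27 rad, pushed by the fingers, for 0.7 s), the red lever is fully out (below 0.02 rad), the black lever too, and can, wrench and bolt are within 10 mm of where they stood, can and bolt upright (value of joint each of red_lever, black_lever below 0.02 rad and distance of each of can, wrench, bolt from where it was at the start of the episode below 0.01 m and angle between each of can, bolt's own z axis and vertical below 0.1 rad); the robot touches nothing.
It fails at once if the red lever is forced: pushed with more than 40 N (contact force between any of the fingers, the arm and red_blade above 40 N).
It fails at once if the red blade is pinched or straddled: the grasp point between the fingers comes level with the blade's thickness while the fingers touch it (contact force between the fingers and red_blade above 0.5 N and x of the grasp point in the frame of red_blade above 0.002 m).
It fails at once if the black lever is pressed or bumped (value of joint black_lever above 0.03 rad or contact force between any of the fingers, the arm and black_blade above 2 N).
It fails at once if the robot bumps or squeezes a handlebar or its post (contact force between any of the fingers, the arm and red_bar above 2 N or contact force between any of the fingers, the arm and black_bar above 2 N).
It fails at once if a loose thing is moved, lifted or knocked over (distance of any of can, wrench, bolt from where it was at the start of the episode above 0.015 m).
It also fails if it takes over 38 s, if anything falls off the work surface, if the arm or the gripper's body presses on something with over 40 N, if the wrist force passes 120 N, or if a joint passes its speed limit or range.

ROBOT

A 7-joint arm with a two-finger parallel gripper is mounted at the origin on the work surface. World frame = base frame: x ahead of the robot, y to its left, z up, the work surface at z = 0. Lengths are in m, angles in degrees, forces in N, time in s.
With the tool pointing down it reaches from about 0.4 to 0.85 m from the base axis. Payload 10.4 kg.
Tool frame: the origin (TCP) lies at the very end of the fingers, on their centre line; the grasp point (between the pads) lies 19 mm behind it; z points along the fingers, y is the line along which they close (so a half turn about z gives the same grasp; the last joint's range is limited). The gripper opens to 87 mm and grips with 3 to 60 N. Pads are 19 mm wide; open, the fingers measure 117 mm over their backs; the gripper's body (75 mm by 190 mm) begins 51 mm behind the grasp point.
Start: joints at [-75.264, 19.034, -3.707, 83.658, 1.238, 77.344, -5.071], TCP at [0.173, 0.601, 0.223] pointing down, gripper open.
Joint ranges: [-148.97, 148.97], [-28.65, 121.19], [-84.17, 76.75], [9.2, 138.47], [-72.65, 252.65], [3.7, 117.97], [-149.18, 149.18]. Speed limits (degrees/s): [127.2, 127.2, 159.86, 159.86, 180, 180, 180].

INTERFACE

Orientations are given as [roll, pitch, yaw] about the fixed x, y, z axes, in that order (R = Rz(yaw) Ry(pitch) Rx(roll)).
In Python, from workcell import telemetry, eyes, arm gives the robot as it stands.
- The arm moves only by the tool move_arm, never from a script. Its arguments are lists of equal length, an entry for each row: "travel": the shift along the tool's x, y, z in m, a list of three; "delta_rot": the turn, a rotation vector about the tool's x, y, z in rad, a list of three. In form: {"travel": [[x, y, z], ...], "delta_rot": [[wx, wy, wz], ...]}. A call has 1 to 20 rows; each row is the pose to reach, as a shift and turn from the pose commanded when the call began, along the tool's axes at that moment; what a row does not reach only later rows make up. A row lasts 1/8 s, in which the tool goes at most 62.5 mm and 10.7 degrees, less where a joint would pass 70% of its speed; a pose out of reach is approached as far as the arm can. A call with a gripper value outside its range is refused whole. "jaw" is the opening, from -1 (shut) to 1 (fully open), set as the call begins (left out, the last holds). The fingers move at their own pace and stop on an object; the grip force is fixed at half the most. Time passes only in rows, so rows that repeat a pose let the fingers close. It gives the time, the measured TCP pose, the force, the opening and the grip force at its end, in the units of the state.
- telemetry.observe(): the state, without advancing time (a new reading comes with each control period).
- eyes.camera(name): name is "side" or "top"; returns (picture, depth): 480x640x3 uint8, red, green, blue; 480x640 float32, m along the optical axis (not along the pixel's ray), 0 where there is no reading.
- eyes.camera_info(name): a dict with "mtx" (3x3 intrinsics, pixels), "extrinsics" (4x4, takes a point from world to camera coordinates). Camera axes: x right, y down, z forward; pixel columns grow to the right and rows downward; lengths in m; the calibration is good to about 2 mm. A picture is of the moment at which its call begins. camera_info takes no time and is no camera call.
- arm.job_done(): hands the job in; it is judged then, once.
The state is a dict: "time_s": time; "joints": joint angles; "qvel": joint speeds; "joint_torque": joint torques, N m; "position": TCP position; "tool_rot": TCP orientation; "force": force on the tool from outside, world axes, zero at the start; "torque": the same for the moment, N m; "opening": finger opening in m; "finger_force": force on a finger pad.
Only numpy, scipy, OpenCV 4.12 (cv2) and the standard library are available. Lean on these libraries where they do the work, as an engineer would, in place of code of your own. Each camera call takes 0.05 s, during which the arm holds its last target. There are 200 camera calls.

## Working session

There is one attempt and no reset: what is moved stays moved. The work goes in short steps, Python scripts to look and compute and a tool call to move; the robot and the scene stay as the last step left them, time stands still between calls to the robot, and variables do not carry over. Pictures are saved under pics/ and viewed, at most 10 in all, crops included, and the job is handed in when it is done.

Besides the shell and the picture viewer there is one more tool, called by a JSON object that holds its "op" and its "data", one argument or row to a line. move_arm: Moves the arm, as the interface text tells. Its arguments: {"type":"object","properties":{"travel":{"type":"array"},"delta_rot":{"type":"array"},"jaw":{"type":"number"}},"required":["travel","delta_rot"]}

```bash
mkdir -p pics
cat > h.py <<'E'
import numpy as np, cv2
from workcell import telemetry, eyes, arm
def shot(n,tag):
    p,d=eyes.camera(n); cv2.imwrite(f'pics/{tag}_{n}.png',p[:,:,::-1]); np.savez(f'{tag}_{n}.npz',p=p,d=d); return p,d
def world(n,d):
    i=eyes.camera_info(n);K=np.array(i['mtx']);E=np.array(i['extrinsics'])
    v,u=np.mgrid[:480,:640]
    c=np.stack([(u-K[0,2])/K[0,0]*d,(v-K[1,2])/K[1,1]*d,d],-1)
    return (c-E[:3,3])@E[:3,:3]
E
python3 - <<'E'
from h import *
print(telemetry.observe())
for n in('side','top'):
    p,d=shot(n,'a'); W=world(n,d); h=cv2.cvtColor(p,cv2.COLOR_RGB2HSV)
    i=eyes.camera_info(n);E=np.array(i['extrinsics']);print(n,'cam at',-E[:3,:3].T@E[:3,3])
    m=(((h[...,0]<8)|(h[...,0]>172))&(h[...,1]>130)&(h[...,2]>60)).astype(np.uint8)
    k,l,s,c=cv2.connectedComponentsWithStats(m)
    for j in range(1,k):
        if s[j,4]>40:
            q=W[(l==j)&(d>0)]; print(s[j],c[j].round(),np.percentile(q,[2,50,98],axis=0).round(3).tolist() if len(q) else 0)
E
```

```text
{'time_s': 0.0, 'joints': array([-75.26361156,  19.07328873,  -3.70730651,  83.70515021,
         1.23959499,  77.34086329,  -5.0688819 ]), 'qvel': array([-0.0303259 ,  0.02011189,  0.00123999, -0.0093296 ,  0.03277606,
       -0.13968673, -0.03212572]), 'joint_torque': array([-9.98523246e-04, -6.23243594e+01,  2.41764716e-02, -3.89896381e+01,
       -6.14153501e-02,  3.95145477e-02,  1.20082195e-04]), 'position': array([0.17251291, 0.60033832, 0.22174674]), 'tool_rot': array([-1.79920794e+02,  5.39023398e-03,  1.63972410e+02]), 'force': array([ 0.61677335,  0.07218291, -0.77376068]), 'torque': array([-0.01575055, -0.00688194, -0.02265848]), 'finger_force': 0.0, 'opening': 0.08751309409492541}
side cam at [ 0.06452324 -0.69706715  0.64635331]
[152 190  22  42 309] [163. 212.] [[0.437, 0.142, 0.14], [0.456, 0.18, 0.156], [0.488, 0.28, 0.158]]
top cam at [0.55444983 0.00490463 1.02735407]
[144 339  91  34 719] [192. 354.] [[0.442, 0.146, 0.147], [0.468, 0.21, 0.158], [0.492, 0.282, 0.161]]
```

View pics/a_top.png

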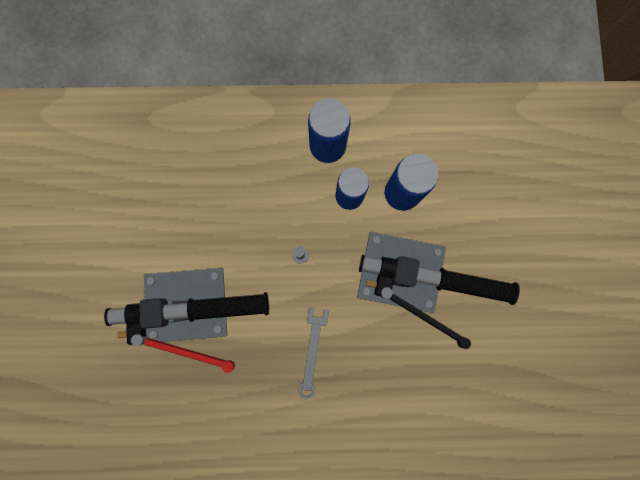

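View pics/a_side.png

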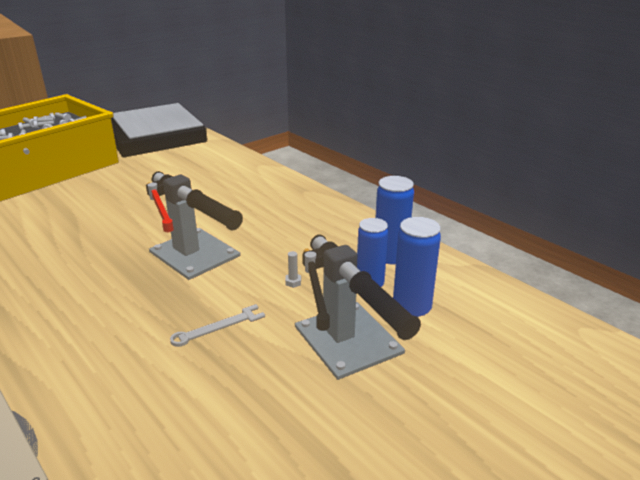

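Run:
```python
from h import *
f=np.load('a_top.npz');p,d=f['p'],f['d']
h=cv2.cvtColor(p,cv2.COLOR_RGB2HSV)
m=((h[...,0]<8)|(h[...,0]>172))&(h[...,1]>130)&(h[...,2]>60)
i=eyes.camera_info('top');K=np.array(i['mtx']);E=np.array(i['extrinsics'])
C=-E[:3,:3].T@E[:3,3]
def ray(u,v,z):
    r=np.stack([(u-K[0,2])/K[0,0],(v-K[1,2])/K[1,1],np.ones_like(u)],-1)@E[:3,:3]
    return (C+r*((z-C[2])/r[...,2])[...,None])[...,:2]
v,u=np.nonzero(m); q=ray(u.astype(float),v.astype(float),0.157)
vx,vy,x0,y0=cv2.fitLine(q[(u>150)&(u<218)].astype(np.float32),cv2.DIST_HUBER,0,.01,.01).ravel()
a=np.array([vx,vy]); a*=-np.sign(a[1])   # towards free end
c=np.array([x0,y0]); t=(q-c)@a; free=c+a*np.percentile(t,99.7)
n=np.array([-a[1],a[0]]); n*=np.sign(n[0])
P=free-a*.049-n*.005
print('axis',a,'free',free,'press dir',n,'press pt',P,'width',np.ptp(((q-c)@n)[(abs(t)<.03)]))
print('hinge px',ray(np.array([137.]),np.array([340.]),.16), 'pivot pred',P-a*.11+n*.005)
S=telemetry.observe();R=cv2.Rodrigues(np.zeros(3))[0]
from scipy.spatial.transform import Rotation as Ro
R=Ro.from_euler('xyz',S['tool_rot'],degrees=True)
yaw=np.degrees(np.arctan2(n[0],-n[1]));print('yaw',yaw,yaw-180)
Rt=Ro.from_euler('xyz',[180,0,yaw],degrees=True)
print('rotvec',(R.inv()*Rt).as_rotvec())
for o,z in((.06,.30),(.06,.135),):
    T=np.r_[P-n*o,z]; print(T,R.inv().apply(T-S['position']))
f=np.load('a_side.npz');W=world('side',f['d']);hh=cv2.cvtColor(f['p'],cv2.COLOR_RGB2HSV)
mm=(abs(hh[...,0].astype(int)-25)<5)&(hh[...,1]>200)&(np.mgrid[:480,:640][1]<115)&(np.mgrid[:480,:640][0]<195)
print('box',np.percentile(W[mm],[3,50,97],axis=0))
for n_,f_ in(('top','a_top.npz'),):
    p=np.load(f_)['p']; cv2.imwrite('pics/crop.png',cv2.resize(p[260:400,90:290,::-1],None,fx=4,fy=4))
```

```text
axis [-0.29344296 -0.9559766 ] free [0.4479657  0.14370702] press dir [ 0.9559766  -0.29344296] press pt [0.45756452 0.19201708] width 0.011370256369502743
hinge px [[0.49274018 0.29669451]] pivot pred [0.49462313 0.29570729]
yaw 72.9358 -107.0642
rotvec [-9.19343425e-04  1.03059655e-03  1.58878747e+00]
[0.40020593 0.20962366 0.3       ] [-0.326726   -0.31275807 -0.07773929]
[0.40020593 0.20962366 0.135     ] [-0.32671618 -0.31255365  0.08726058]
box [[0.33286218 0.78823206 0.00717126]
 [0.48044271 0.81047926 0.09245301]
 [0.6202648  1.05944759 0.1439855 ]]
```

View pics/crop.png

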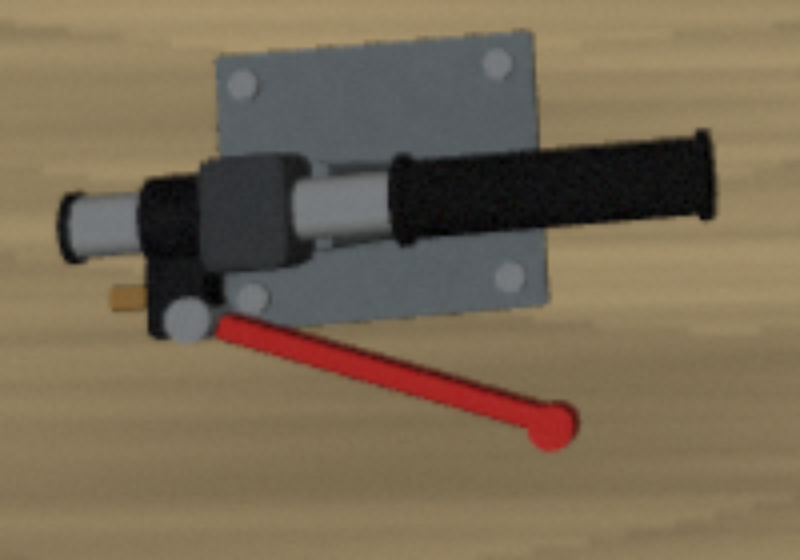

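The only red lever is at top px (190,354). The black lever at (425,318) is the lookalike. The crop shows the red blade with its ball end at (228,366) and its hinge at (137,340), which matches the predicted pivot. Next I go to a standoff above it with the fingers shut.

{"op": "move_arm", "data": {
  "travel": [
    [-0.02,-0.02,-0.02],
    [-0.05,-0.05,-0.05],
    [-0.08,-0.075,-0.078],
    [-0.11,-0.1,-0.078],
    [-0.135,-0.13,-0.078],
    [-0.16,-0.155,-0.078],
    [-0.185,-0.18,-0.078],
    [-0.21,-0.2,-0.078],
    [-0.235,-0.225,-0.078],
    [-0.26,-0.25,-0.078],
    [-0.285,-0.27,-0.078],
    [-0.305,-0.29,-0.078],
    [-0.327,-0.313,-0.078],
    [-0.327,-0.313,-0.078],
    [-0.327,-0.313,-0.078],
    [-0.327,-0.313,-0.078]
  ],
  "delta_rot": [
    [0,0,0.1],
    [0,0,0.23],
    [0,0,0.36],
    [0,0,0.49],
    [0,0,0.62],
    [0,0,0.75],
    [0,0,0.88],
    [0,0,1.01],
    [0,0,1.14],
    [0,0,1.27],
    [0,0,1.4],
    [0,0,1.5],
    [0,0,1.589],
    [0,0,1.589],
    [0,0,1.589],
    [0,0,1.589]
  ],
  "jaw": -1
}}

```text
time_s: 2.1
position: [0.4, 0.2103, 0.3005]
tool_rot: [-180.0, 0.0, 73.0]
force: [-0.2, -0.4, 0.4]
opening: 0.0004
finger_force: 0.0
```

{"op": "move_arm", "data": {
  "travel": [
    [0,0,0.03],
    [0,0,0.06],
    [0,0,0.09],
    [0,0,0.12],
    [0,0,0.145],
    [0,0,0.165],
    [0,0,0.165],
    [0,0,0.165]
  ],
  "delta_rot": [
    [0,0,0],
    [0,0,0],
    [0,0,0],
    [0,0,0],
    [0,0,0],
    [0,0,0],
    [0,0,0],
    [0,0,0]
  ]
}}

```text
time_s: 3.1
position: [0.4006, 0.2101, 0.1363]
tool_rot: [180.0, -0.0, 73.0]
force: [0.8, -0.9, 0.1]
opening: 0.0008
finger_force: 0.0
```

Run:
```python
from h import *
print(telemetry.observe()['position'])
p,d=shot('side','b'); q,_=shot('top','b')
cv2.imwrite('pics/b2.png',np.vstack([cv2.resize(p[120:320,60:320,::-1],(780,300*2))[:300*2:2],cv2.resize(q[260:440,60:320,::-1],(780,300))]))
```

```text
[0.40064306 0.2101236  0.13633015]
```

View pics/b2.png

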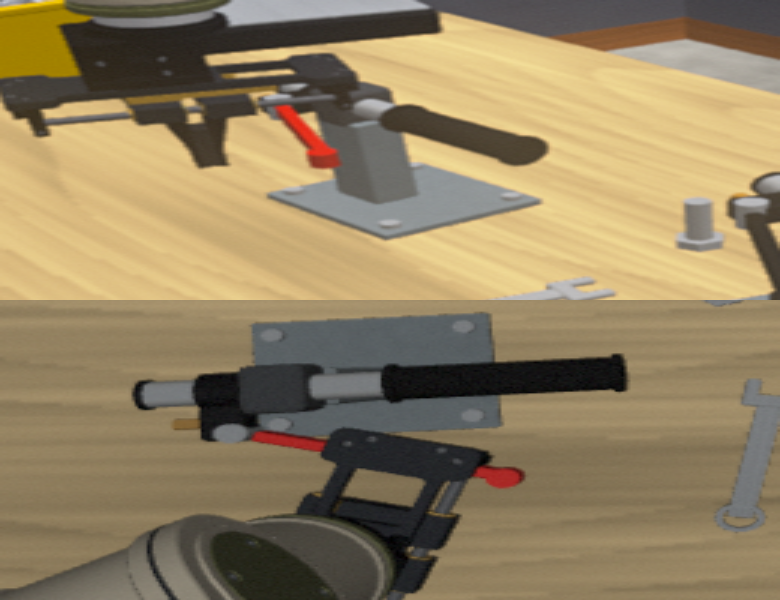

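{"op": "move_arm", "data": {
  "travel": [
    [0,0.01,0],
    [0,0.02,0],
    [0,0.03,0],
    [0,0.036,0],
    [0,0.039,0],
    [0,0.041,0],
    [0,0.043,0],
    [0,0.045,0],
    [0,0.047,0],
    [0,0.049,0],
    [0,0.049,0]
  ],
  "delta_rot": [
    [0,0,0],
    [0,0,0],
    [0,0,0],
    [0,0,0],
    [0,0,0],
    [0,0,0],
    [0,0,0],
    [0,0,0],
    [0,0,0],
    [0,0,0],
    [0,0,0]
  ]
}}

```text
time_s: 4.58
position: [0.4471, 0.1952, 0.1355]
tool_rot: [-180.0, 0.0, 72.9]
force: [-1.2, 0.2, 1.0]
opening: 0.0004
finger_force: 0.9
```

{"op": "move_arm", "data": {
  "travel": [
    [0,0.002,0],
    [0,0.004,0],
    [0,0.006,0],
    [0,0.008,0],
    [-0.001,0.01,0],
    [-0.001,0.012,0],
    [-0.001,0.014,0],
    [-0.001,0.016,0],
    [-0.001,0.016,0]
  ],
  "delta_rot": [
    [0,0,-0.02],
    [0,0,-0.04],
    [0,0,-0.06],
    [0,0,-0.08],
    [0,0,-0.1],
    [0,0,-0.12],
    [0,0,-0.14],
    [0,0,-0.16],
    [0,0,-0.16]
  ]
}}

```text
time_s: 5.7
position: [0.4624, 0.1897, 0.1356]
tool_rot: [180.0, -0.0, 82.1]
force: [-2.6, 2.9, -0.1]
opening: 0.0002
finger_force: 1.4
```

```bash
cat > ang.py <<'E'
import sys
from h import *
S=telemetry.observe();print(S['position'],S['force'],S['finger_force'],S['time_s'])
p,d=shot('top',sys.argv[1]); h=cv2.cvtColor(p,cv2.COLOR_RGB2HSV)
m=(((h[...,0]<8)|(h[...,0]>172))&(h[...,1]>130)&(h[...,2]>60)).astype(np.uint8)
m[:,:140]=0;m[:,280:]=0
v,u=np.nonzero(m);i=eyes.camera_info('top');K=np.array(i['mtx']);E=np.array(i['extrinsics']);C=-E[:3,:3].T@E[:3,3]
r=np.stack([(u-K[0,2])/K[0,0],(v-K[1,2])/K[1,1],np.ones(len(u))],-1)@E[:3,:3]
q=(C+r*((.157-C[2])/r[:,2])[:,None])[:,:2]
b=q[q[:,1]<q[:,1].min()+.018]; e=b.mean(0); piv=np.array([.4946,.2957])
f=np.array([.4480,.1437])-.009*np.array([-.2934,-.956])
an=lambda w:np.arctan2(*(w-piv)[::-1])
print('ball',e,'theta~',an(e)-an(f))
E
python3 ang.py c
```

```text
[0.46241649 0.18973482 0.13557777] [-2.56697865  2.94131846 -0.14249838] 1.4297305117361248 5.7
ball [0.47164174 0.14745821] theta~ 0.14381403461402198
```

{"op": "move_arm", "data": {
  "travel": [
    [0,0.002,0],
    [0,0.004,0],
    [-0.001,0.006,0],
    [-0.001,0.008,0],
    [-0.001,0.01,0],
    [-0.001,0.012,0],
    [-0.002,0.014,0],
    [-0.002,0.0155,0],
    [-0.002,0.0155,0]
  ],
  "delta_rot": [
    [0,0,-0.02],
    [0,0,-0.04],
    [0,0,-0.06],
    [0,0,-0.08],
    [0,0,-0.1],
    [0,0,-0.12],
    [0,0,-0.135],
    [0,0,-0.14],
    [0,0,-0.14]
  ]
}}

```text
time_s: 6.88
position: [0.4774, 0.1858, 0.1356]
tool_rot: [-180.0, -0.0, 90.2]
force: [-4.0, 3.3, -0.2]
opening: 0.0006
finger_force: 2.2
```

```bash
python3 ang.py d
```

```text
[0.47737636 0.18576652 0.13556162] [-3.9874687   3.25783004 -0.15318742] 2.2166207805275917 6.875
ball [0.4918335  0.14579369] theta~ 0.27901099607229307
```

{"op": "move_arm", "data": {
  "travel": [
    [0,0.001,0],
    [0,0.002,0],
    [0,0.003,0],
    [0,0.003,0],
    [0,0.003,0]
  ],
  "delta_rot": [
    [0,0,-0.01],
    [0,0,-0.015],
    [0,0,-0.015],
    [0,0,-0.015],
    [0,0,-0.015]
  ]
}}

```text
time_s: 7.55
position: [0.4781, 0.1857, 0.1353]
tool_rot: [-179.7, 0.0, 91.1]
force: [-15.4, 1.3, 9.2]
opening: 0.0004
finger_force: 8.8
```

```bash
python3 ang.py e
```

```text
[0.47807925 0.18568786 0.13528307] [-15.4131396    1.29621493   9.18623524] 8.83528534322977 7.55
ball [0.49273041 0.14568178] theta~ 0.28500193641203797
```

It is against the stop: the force jumped to 15 N and motion was blocked. I hold here.

{"op": "move_arm", "data": {
  "travel": [
    [0,0,0],
    [0,0,0],
    [0,0,0],
    [0,0,0],
    [0,0,0],
    [0,0,0],
    [0,0,0],
    [0,0,0],
    [0,0,0],
    [0,0,0],
    [0,0,0]
  ],
  "delta_rot": [
    [0,0,0],
    [0,0,0],
    [0,0,0],
    [0,0,0],
    [0,0,0],
    [0,0,0],
    [0,0,0],
    [0,0,0],
    [0,0,0],
    [0,0,0],
    [0,0,0]
  ]
}}

```text
time_s: 8.98
position: [0.4781, 0.1857, 0.1353]
tool_rot: [-179.7, 0.0, 91.1]
force: [-16.0, 1.0, 8.7]
opening: 0.0004
finger_force: 8.8
```

{"op": "move_arm", "data": {
  "travel": [
    [0,-0.003,0],
    [0,-0.008,0],
    [0,-0.014,0],
    [0,-0.02,0],
    [0.002,-0.027,0],
    [0.004,-0.034,0],
    [0.006,-0.041,0],
    [0.008,-0.05,0],
    [0.01,-0.06,0],
    [0.012,-0.07,0],
    [0.014,-0.078,0],
    [0.014,-0.078,0],
    [0.014,-0.078,0]
  ],
  "delta_rot": [
    [0,0,0.02],
    [0,0,0.07],
    [0,0,0.13],
    [0,0,0.19],
    [0,0,0.25],
    [0,0,0.31],
    [0,0,0.31],
    [0,0,0.31],
    [0,0,0.31],
    [0,0,0.31],
    [0,0,0.31],
    [0,0,0.31],
    [0,0,0.31]
  ]
}}

```text
time_s: 10.6
position: [0.4023, 0.1981, 0.1356]
tool_rot: [180.0, -0.0, 73.2]
force: [0.1, -0.0, 0.7]
opening: 0.0002
finger_force: 0.0
```

{"op": "move_arm", "data": {
  "travel": [
    [0,0,-0.03],
    [0,0,-0.06],
    [0,0,-0.09],
    [0,0,-0.12],
    [0,0,-0.14],
    [0,0,-0.14],
    [0,0,-0.14]
  ],
  "delta_rot": [
    [0,0,0],
    [0,0,0],
    [0,0,0],
    [0,0,0],
    [0,0,0],
    [0,0,0],
    [0,0,0]
  ]
}}

```text
time_s: 11.48
position: [0.402, 0.1979, 0.2746]
tool_rot: [-180.0, 0.1, 73.2]
force: [0.5, 0.0, 1.0]
opening: 0.0005
finger_force: 0.0
```

```bash
python3 ang.py f
```

```text
[0.40198094 0.19785856 0.27459882] [0.51204036 0.02279327 1.04813639] 0.0 11.475
ball [0.44895191 0.15259174] theta~ -0.011309969846835743
```

View pics/f_top.png

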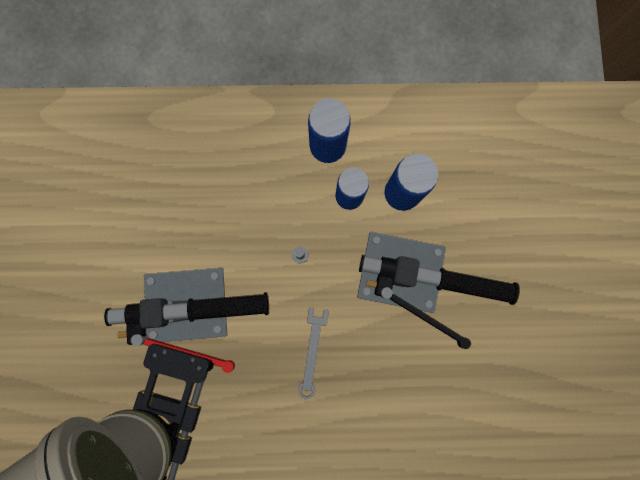

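The ball end is back at (228,366), the arm is clear and nothing else has moved. I'm handing the job in.

```bash
python3 -c "
from workcell import arm; print(arm.job_done())"
```

```text
the job is handed in; nothing more can be done
None
```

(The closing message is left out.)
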